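Stop the packing bay and hold its sprung guard gate ajar by the sagging bolt

ROBOT

A 7-joint arm with a two-finger parallel gripper is mounted at the origin on the work surface. World frame = base frame: x ahead of the robot, y to its left, z up, the work surface at z = 0. Lengths are in m, angles in rad, forces in N, time in s.
With the tool pointing down it reaches from about 0.4 to 0.85 m from the base axis. Payload 4.5 kg.
Tool frame: the origin (TCP) lies on the centre line of the jaws, within the pads' length; the fingertips stand ahead of it and the grasp point (between the pads) lies 3 mm ahead of it (r.finger_overhang is the z of the fingertips in the tool frame, in m); z points along the fingers, y is the direction in which the jaws open and shut (so a half turn about z gives the same grasp; the last joint's range is limited). The gripper opens to 88 mm and grips with 3 to 60 N. Pads are 18 mm wide; open, the fingers measure 123 mm over their backs; the gripper's body (75 mm by 187 mm) begins 45 mm behind the grasp point.
Start: joints at [1.27, 0.689, -0.195, 1.565, 0.157, 0.902, -0.215], TCP at [0.205, -0.59, 0.261] pointing down, gripper open.
Joint ranges: [-3.01, 3.01], [-0.46, 2.08], [-1.47, 1.51], [0.13, 2.56], [-1, 4.14], [0.04, 2.09], [-2.66, 2.66]. Speed limits (rad/s): [2.57, 2.57, 3.14, 3.14, 3.14, 3.14, 3.14].

INTERFACE

Orientations are given as a unit quaternion [x, y, z, w].
In Python, from plant import get_state, snapshot, camera_model, workorder, boxes_of, mark_of, r gives the robot as it stands.
- The arm moves only by the tool jog_arm, never from a script. Its argument "rows" is a list of rows, each a list of 2 entries, a list of its own where there are three numbers: the shift along the tool's x, y, z normalised to -1 to 1, where 1 is 75 cm, then the turn about the tool's z normalised to -1 to 1, where 1 is 2 rad. A call has 1 to 20 rows; each row is the pose to reach, as a shift and turn from the pose commanded when the call began, along the tool's axes at that moment; what a row does not reach only later rows make up. A row lasts 1/12 s, in which the tool goes at most 41.7 mm and 7.16 degrees, less where a joint would pass 70% of its speed; a pose out of reach is approached as far as the arm can. A call with a number of a shift or a turn outside -1 to 1 is refused whole. A call with a gripper value outside its range is refused whole. "gripper" is the finger opening in mm, from 0 to 88.1, set as the call begins (left out, the last holds). The fingers move at their own pace and stop on an object; "newtons" is the grip in N (left out, the last holds). Time passes only in rows, so rows that repeat a pose let the fingers close. It gives the time, the measured TCP pose, the force and the opening at its end, in the units of the state.
- get_state(): the state, without advancing time (a new reading comes with each control period).
- snapshot(name): name is "side" or "top"; returns the picture (400x640x3 uint8, red, green, blue); there is no depth.
- camera_model(name): a dict with "mtx" (3x3 intrinsics, pixels), "k1" (the pictures are not rectified: a ray, as slopes to the right and down, at radius r is drawn at 1 + k1 r^2 times it, then the intrinsics apply), "extrinsics" (4x4, takes a point from camera to world coordinates). Camera axes: x right, y up, looking along -z (the intrinsics and any distortion apply to the point x, -y, -z); pixel columns grow to the right and rows downward; lengths in m; the calibration is good to about 2 mm. A picture is of the moment at which its call begins. camera_model takes no time and is no camera call.
- workorder.finish_job(): hands the job in, once; it reports no verdict.
Trained networks look in the newest picture that a camera, given by its name, has taken for a name from the list of things; names that differ only in an ending like _2 or _b are one class to them, and where a whole thing is asked for, a point or a joint stands for the part that bears it (a point fixed in the world has none). Each returns a list of dicts, best first, with "p" (0 to 1); they miss things now and then, are a little off and sometimes report something else, mostly with a low value. They report only what shows in the picture. A call takes as long as a camera call.
- boxes_of(thing, camera): "rect" ([left, top, right, bottom] in pixels, round what is visible of it).
- mark_of(thing, camera): "pixel" ([row, column] in pixels: a listed point, or the origin of a listed thing).
The state is a dict: "clock": time; "q": joint angles; "qd": joint speeds; "joint_torque": joint torques, N m; "tool_pos": TCP position; "eef_rot": TCP orientation; "contact_force": force on the tool from outside, world axes, zero at the start; "moment": the same for the moment, N m; "opening": opening from 0.0 (shut) to 1.0 (fully open).
Only numpy, scipy, OpenCV 4.12 (cv2) and the standard library are available. Lean on these libraries where they do the work, as an engineer would, in place of code of your own. Each camera call takes 0.05 s, during which the arm holds its last target.

TASK

Shut down the packing bay and open its guard: press the round key, then the square key, then the long bar key fully down, one at a time, letting each come back up. Then take the gate's bolt by its upright knob, lift it over the bent lip of its keeper while drawing it back until it is clear, and pull the spring-closed gate ajar towards the robot, about 10 cm at its free edge. Finish while still holding the gate there by the bolt's knob, without disturbing the tape roll, the steel cup or the front can that stand near the gate and keys.

Things in the scene. Friction and masses are not known exactly. Their poses are not given: they have to be found in the camera images.
- bay: Guarded packing bay fixed on the bench: low steel frame 410 mm wide, 295 mm deep, 160 mm high, with clear sides and a roller bed. Origin on the bench, midway along the gate and in the gate's plane. Its x points horizontally into the bay (away from the robot), at right angles to the shut gate; its y points along the shut gate to the left, from the keeper to the hinge; z up. Its yaw differs from start to start by up to 0.2 rad.
- gate (a joint): Angle (rad) of the gate, a steel frame 324 mm wide with a clear panel, top at 160 mm, on a vertical hinge at the left end. 0 shut; grows as its free (right) edge swings out towards the robot (bay -x). A spring shuts it: 0.35 N m when shut plus 1.0 N m per rad, so about 4 N to hold at the knob. 10 cm at the free edge is about 0.31 rad. The bolt in its keeper holds it shut.
- gate_hinge (a point): Point on the gate's vertical hinge line, at 160 mm height (162 mm to the left of the bay's origin).
- gate_edge (a point): Top of the gate's free edge, 324 mm from the hinge, at 160 mm height.
- bolt: Dark steel barrel bolt lying along the top of the gate in two tall worn straps, 33 mm high over the rod when it hangs low (tops at 230 mm; strap centres 72 mm to the right and 120 mm to the left of the knob when the bolt is home). Rod 14 mm thick, axis 190 mm above the bench at rest. A nose at its right end, 14 mm thick, 16 mm long, hangs 22 mm below the rod's axis. Weighs 0.25 to 0.4 kg. Origin on the rod's axis, in line with the middle of the gate when home.
- bolt_draw (a joint): How far (m) the bolt is drawn along the gate, to the left, towards the hinge: 0 home, 0.055 stop. The nose meets the keeper's lip after about 4 mm unless it is lifted; it is clear of the keeper beyond 0.032, and only then can the gate swing. About 1 N of friction.
- bolt_lift (a joint): How far (m) the bolt is lifted straight up in its worn straps: 0 hanging low as it sags by its weight, 0.024 stop. The nose passes over the lip when lifted 14 mm or more.
- bolt_knob (a point): Middle of the gripping length of the bolt's knob, a round upright post 18 mm in diameter rising from the rod; the post's top is 27 mm above this point, the rod's top 38 mm below it. At rest it is 235 mm above the bench. It is free to be gripped from above in any direction; it turns with the gate.
- bolt_nose (a point): Centre of the bolt's downturned nose.
- keeper_lip (a point): Middle of the top edge of the keeper's bent lip, on the fixed right-hand post: a steel tongue 4 mm thick standing across the bolt's path, 182 mm above the bench. It joins two cheeks 20 mm apart: a tall one on the robot's side, reaching 224 mm, that keeps the nose from swinging out with the gate, and a low one behind.
- round_key (a joint): Travel (m) of the round grey key, 0 up, 0.006 fully down (5 N).
- round_top (a point): Centre of the round key's top face (32 mm across). The three keys stand in a row along an aluminium panel box 105 x 225 x 45 mm on the bench, 68 mm apart, each on a square black plate 56 mm wide; which key stands where changes. Key tops about 63 mm above the bench and 12 mm above their plates.
- square_key (a joint): Travel (m) of the square grey key, 0 up, 0.006 fully down (5 N).
- square_top (a point): Centre of the square key's top face (30 x 30 mm).
- bar_key (a joint): Travel (m) of the long bar-shaped grey key, 0 up, 0.006 fully down (5 N).
- bar_top (a point): Centre of the bar key's top face (16 x 46 mm).
- can_a: Bystander, not to be moved: closed tin can, 74 mm across, 100 mm tall, the front one of two on the rollers inside the bay. Origin at the centre of its underside.
- tape_a: Bystander, not to be moved: roll of packing tape lying flat, 104 mm across, 48 mm tall, in front of the bay's hinge side. Origin at the centre of its underside.
- cup: Bystander, not to be moved: small steel cup, 68 mm across, 70 mm tall, behind the key panel. Origin at the centre of its underside.

How it is judged:
On the way, in this order (a step that is already met when the one before it is completed fails the run):
1. the round key is fully down, the others up (value of joint round_key above 0.0045 m and value of joint each of square_key, bar_key below 0.002 m), for 0.05 s.
2. then the square key is fully down, the others up (value of joint square_key above 0.0045 m and value of joint each of round_key, bar_key below 0.002 m), for 0.05 s.
3. then the long bar key is fully down, the others up (value of joint bar_key above 0.0045 m and value of joint each of round_key, square_key below 0.002 m), for 0.05 s.
4. the bolt, held in the fingers, is drawn clear of the keeper (value of joint bolt_draw above 0.032 m and contact force between the fingers and bolt above 1 N), for 0.1 s.
5. the gate is pulled ajar by the bolt's knob (value of joint gate between 0.19 and 0.47 rad and contact force between the fingers and bolt above 1 N), for 0.2 s.
At the end, for the whole second after the job is handed in: The gate stands still, ajar between 0.19 and 0.47 rad (6 to 15 cm at its free edge), the fingers still hold the bolt (contact force over 1 N) with the bolt drawn more than 30 mm, and all three keys are up again (all of step 5 and value of joint bolt_draw above 0.03 m and velocity of joint gate between -0.06 and 0.06 rad/s and value of joint each of round_key, square_key, bar_key below 0.002 m); the arm keeps its last pose, push and grip.
It fails at once if two keys are down at once (value of joint each of round_key, square_key above 0.004 m or value of joint each of round_key, bar_key above 0.004 m or value of joint each of square_key, bar_key above 0.004 m).
It fails at once if the nearby tape roll, cup or front can is moved by more than 30 mm (distance of any of can_a, tape_a, cup from where it was at the start of the episode above 0.03 m).
It also fails if it takes over 50 s, if anything falls off the work surface, if the arm or the gripper's body presses on something with over 40 N, if the wrist force passes 120 N, or if a joint passes its speed limit or range.

## Working session

There is one attempt and no reset: what is moved stays moved. The work goes in short steps, Python scripts to look and compute and a tool call to move; the robot and the scene stay as the last step left them, time stands still between calls to the robot, and variables do not carry over. Pictures are saved under pics/ and viewed, and the job is handed in when it is done.

Besides the shell and the picture viewer there is one more tool, called after "Emit:" by a JSON object that holds its "name" and its "arguments". jog_arm: Moves the arm, as the interface text tells. Scaled input: -1 to 1 covers 75 cm each way for a shift and 2 rad each way for a turn. Its arguments: {"type":"object","properties":{"rows":{"type":"array"},"gripper":{"type":"number"},"newtons":{"type":"number"}},"required":["rows"]}

```bash
ls; mkdir -p pics
python3 - <<'E'
from plant import *
import cv2
s=get_state();print(s)
for c in("side","top"):
    im=snapshot(c);cv2.imwrite(f"pics/{c}0.png",im[:,:,::-1]);print(camera_model(c))
    for t in ["round_top","square_top","bar_top","bolt_knob","gate_hinge","gate_edge","keeper_lip","bolt_nose","tape_a","cup","can_a","bay"]:
        print(c,t,[(round(d['p'],2),[round(float(x)) for x in d['pixel']]) for d in mark_of(t,c)[:3]])
print(get_state()['clock'], r.finger_overhang)
E
```

```text
pics
{'clock': 0.0, 'q': array([ 1.26978518,  0.68995912, -0.19452259,  1.5663453 ,  0.15729821,
        0.90249017, -0.21511121]), 'qd': array([-0.00066685, -0.00072612,  0.00025888,  0.00096313, -0.00056837,
       -0.00109125, -0.00036803]), 'joint_torque': array([-2.48631040e-04, -5.27561617e+01, -1.26695249e+00, -1.53429848e+01,
       -5.26419317e-02,  6.55436539e-03,  1.76691692e-04]), 'tool_pos': array([ 0.20513598, -0.58975128,  0.25992539]), 'eef_rot': array([ 9.86013405e-01,  1.66663571e-01, -2.12690274e-04, -8.79662372e-04]), 'contact_force': array([-0.4440044 ,  0.75943538, -0.17236011]), 'moment': array([0.01612934, 0.00406882, 0.01621683]), 'opening': 0.997193864530109}
{'mtx': array([[418.15684127,   0.        , 317.93418195],
       [  0.        , 418.15684127, 198.72772024],
       [  0.        ,   0.        ,   1.        ]]), 'k1': -0.09905063623843391, 'extrinsics': array([[-0.78936363,  0.38958789, -0.4744748 ,  0.06331677],
       [-0.61362456, -0.52488548,  0.58988146,  0.57882789],
       [-0.01923426,  0.75678036,  0.6533862 ,  0.85811956],
       [ 0.       
[... 917 characters left out ...]
1.83392547e-02],
       [ 1.15492459e-02,  1.91496280e-01,  9.81425387e-01,
         1.39396559e+00],
       [ 0.00000000e+00,  0.00000000e+00,  0.00000000e+00,
         1.00000000e+00]])}
top round_top [(0.59, [242, 427])]
top square_top [(0.64, [199, 275]), (0.46, [244, 403])]
top bar_top [(0.63, [236, 451])]
top bolt_knob [(0.89, [180, 284]), (0.73, [156, 298])]
top gate_hinge [(0.75, [187, 212]), (0.66, [240, 451])]
top gate_edge [(0.63, [185, 333])]
top keeper_lip [(0.69, [185, 335])]
top bolt_nose [(0.93, [185, 339])]
top tape_a [(0.86, [264, 226]), (0.17, [156, 297])]
top cup [(0.73, [163, 386])]
top can_a [(0.81, [154, 298]), (0.57, [184, 270])]
top bay [(0.84, [196, 275])]
1.3 0.022
```

View pics/side0.png

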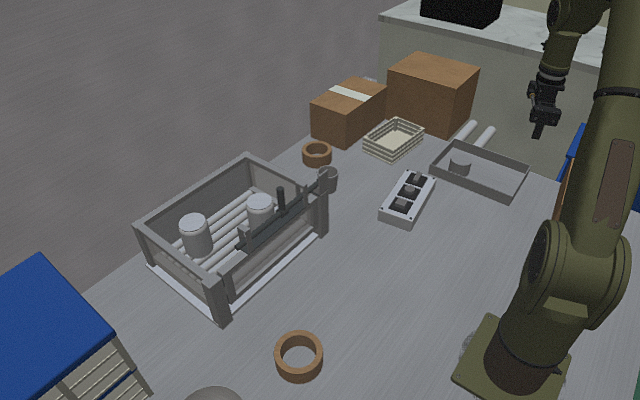

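View pics/top0.png

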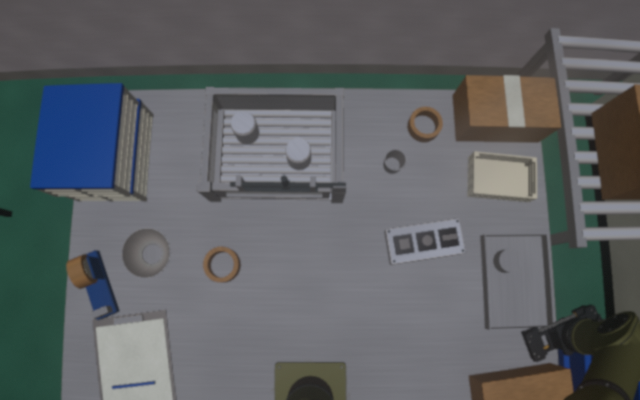

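Run:
```python
import cv2
im=cv2.imread('pics/top0.png');cv2.imwrite('pics/top0k.png',cv2.resize(im[200:290,370:490],None,fx=6,fy=6,interpolation=2))
cv2.imwrite('pics/top0b.png',cv2.resize(im[130:230,200:360],None,fx=5,fy=5,interpolation=2))
im=cv2.imread('pics/side0.png');cv2.imwrite('pics/side0k.png',cv2.resize(im[130:260,330:490],None,fx=5,fy=4.6,interpolation=2) if 0 else cv2.resize(im[140:260,330:490],None,fx=5,fy=5,interpolation=2))
```

```text
(no output)
```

View pics/top0k.png

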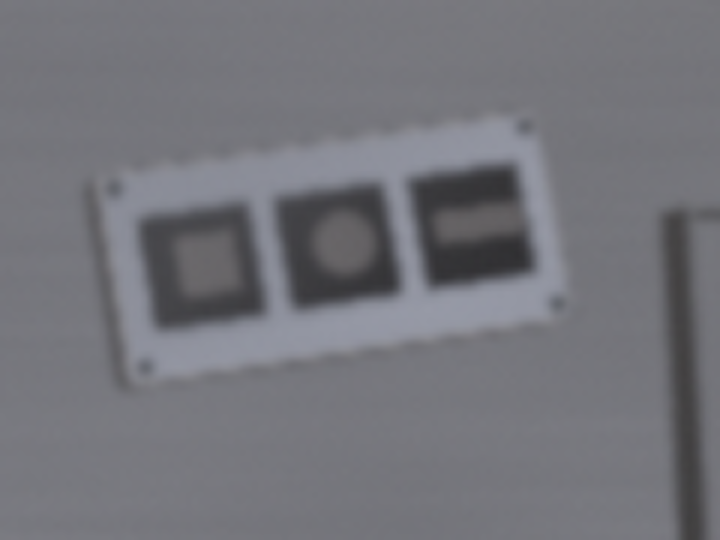

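View pics/side0k.png

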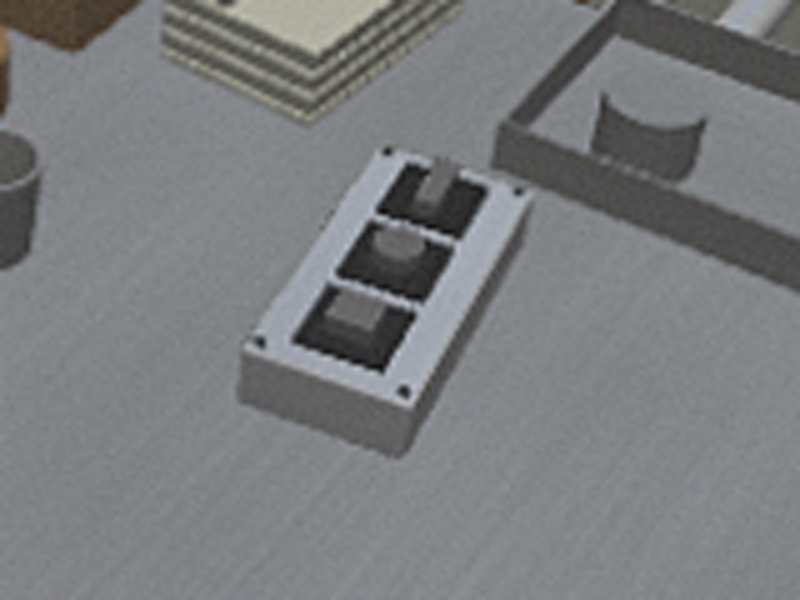

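View pics/top0b.png

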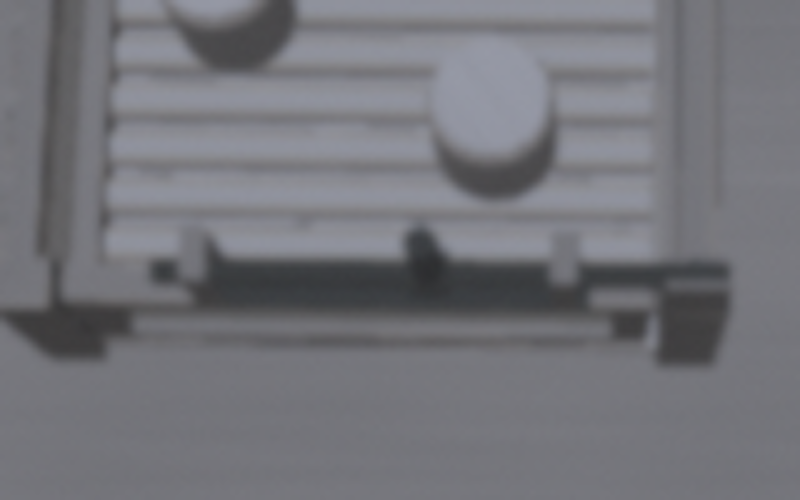

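The side and top views agree. From left to right in the top view, the keys are square (405,244), round (427,240) and bar (450,237). The knob's top is at about (284,177) in the top view and (281,188) in the side view. The network's key labels get mixed up, so I'll use my own pixel readings and triangulate.

```bash
cat > h.py <<'E'
import numpy as np, cv2
from scipy.optimize import least_squares
from scipy.spatial.transform import Rotation as R
from plant import *
CM={c:camera_model(c) for c in("side","top")}
def ray(c,u,v):
    m=CM[c];K=m['mtx'];p=cv2.undistortPoints(np.array([[[u,v]]],float),K,np.array([m['k1'],0,0,0,0]))[0,0]
    E=m['extrinsics'];return E[:3,3],E[:3,:3]@np.array([p[0],-p[1],-1])
def atz(c,u,v,z):
    o,d=ray(c,u,v);return o+d*(z-o[2])/d[2]
def proj(c,P):
    m=CM[c];E=m['extrinsics'];q=E[:3,:3].T@(np.array(P,float)-E[:3,3]);x,y=q[0]/-q[2],-q[1]/-q[2];f=1+m['k1']*(x*x+y*y);K=m['mtx']
    return np.array([K[0,0]*x*f+K[0,2],K[1,1]*y*f+K[1,2]])
def tri(a,b):
    f=lambda P:np.r_[proj("top",P)-a,proj("side",P)-b]
    s=least_squares(f,[.5,0,.1]);return s.x,np.abs(s.fun).max()
def tool(P,tip=0.022):
    """shift in tool axes (normalised) to bring the point tip ahead on z to P"""
    s=get_state();M=R.from_quat(s['eef_rot']).as_matrix()
    return M.T@(np.array(P)-s['tool_pos']-M[:,2]*tip)/0.75
E
python3 - <<'E'
from h import *
np.set_printoptions(precision=4,suppress=True)
for n,t,s,z in [("sq",(404.7,243.8),(401,201.6),.063),("rd",(427.3,240.2),(410,188),.063),("bar",(450,237),(417.6,175.5),.063),
  ("knobtop",(283.6,177),(281,188),.262),("tape",(226,264),(298,364),0),("cup",(386,163),(329,189),0),("can",(298,154),(264,225),0),("hinge",(212,187),(221,274),.16),("edge",(333,185),(318,198),.16),("nose",(339,185),(320,184),.168)]:
    print(n,tri(t,s),atz("top",*t,z),atz("side",*s,z))
# corner of panel box, z=.045
for c in [(95,182),(540,120),(565,312),(125,382)]: print(atz("top",370+c[0]/6,200+c[1]/6,.045))
s=get_state();print(R.from_quat(s['eef_rot']).as_matrix())
E
```

```text
sq (array([ 0.4417, -0.2741,  0.0608]), np.float64(0.016914745733060954)) [ 0.4416 -0.2736  0.063 ] [ 0.4406 -0.2717  0.063 ]
rd (array([ 0.4503, -0.3406,  0.0639]), np.float64(0.47793425308827864)) [ 0.4516 -0.3403  0.063 ] [ 0.4494 -0.3422  0.063 ]
bar (array([ 0.4594, -0.4076,  0.0653]), np.float64(0.30825984069042534)) [ 0.4605 -0.4079  0.063 ] [ 0.4597 -0.4108  0.063 ]
knobtop (array([0.5892, 0.0617, 0.2615]), np.float64(1.2341596025028707)) [0.592  0.0636 0.262 ] [0.5859 0.0611 0.262 ]
tape (array([ 0.3898,  0.2573, -0.0211]), np.float64(0.5552960765918442)) [0.3872 0.2522 0.    ] [0.3829 0.2655 0.    ]
cup (array([ 0.6873, -0.2385,  0.0133]), np.float64(3.1543540336064666)) [ 0.6995 -0.236   0.    ] [ 0.6873 -0.2551  0.    ]
can (array([0.7055, 0.0318, 0.0541]), np.float64(2.4553434932907976)) [0.7282 0.0387 0.    ] [ 0.7414 -0.0078 -0.    ]
hinge (array([0.5879, 0.2665, 0.158 ]), np.float64(0.35802806441921575)) [0.5885 0.2669 0.16  ] [0.5857 0.2671 0.16  ]
edge (array([ 0.5917, -0.0682,  0.1414]), np.float64(2.4335538751519152)) [ 0.5939 -0.0639  0.16  ] [ 0.5719 -0.0538  0.16  ]
nose (array([ 0.5875, -0.0801,  0.1819]), np.float64(0.6631452752313862)) [ 0.5922 -0.0799  0.168 ] [ 0.5965 -0.0943  0.168 ]
[ 0.4831 -0.2225  0.045 ]
[ 0.5129 -0.4463  0.045 ]
[ 0.4177 -0.4538  0.045 ]
[ 0.3856 -0.2347  0.045 ]
[[ 0.9445  0.3286  0.0001]
 [ 0.3286 -0.9445 -0.0001]
 [ 0.      0.0001 -1.    ]]
```

Run:
```python
from h import *
np.set_printoptions(precision=4,suppress=True)
for n,p in dict(rd=(.4503,-.341,.08),sq=(.4415,-.2735,.08),bar=(.4602,-.4082,.08)).items(): print(n,tool(p))
for t,z in [((200+193/5,130+228/5),.23),((200+565/5,130+234/5),.23)]: print(atz("top",*t,z))
for t,z in [((205,93),.16),((344,92),.16),((345,186),.16),((203,188),.16)]: print(atz("top",*t,z))
```

```text
rd [ 0.4176 -0.2067  0.2117]
sq [ 0.4361 -0.2955  0.2116]
bar [ 0.4007 -0.1177  0.2117]
[0.6035 0.1826 0.23  ]
[ 0.6002 -0.0099  0.23  ]
[0.8644 0.301  0.16  ]
[ 0.8662 -0.0975  0.16  ]
[ 0.5911 -0.0966  0.16  ]
[0.5857 0.2916 0.16  ]
```

Run:
```python
import cv2
im=cv2.imread('pics/side0.png');cv2.imwrite('pics/side0b.png',cv2.resize(im[150:320,200:345],None,fx=3.5,fy=3.5,interpolation=2))
```

```text
(no output)
```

View pics/side0b.png

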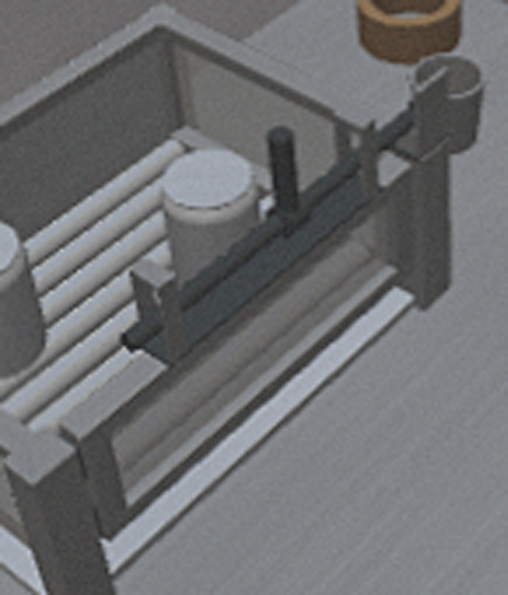

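Emit:
{"name": "jog_arm", "arguments": {"rows": [[[0.418,-0.207,0],0],[[0.418,-0.207,0],0],[[0.418,-0.207,0],0],[[0.418,-0.207,0],0],[[0.418,-0.207,0],0],[[0.418,-0.207,0],0],[[0.418,-0.207,0],0],[[0.418,-0.207,0],0],[[0.418,-0.207,0],0],[[0.418,-0.207,0],0],[[0.418,-0.207,0.2],0],[[0.418,-0.207,0.2],0],[[0.418,-0.207,0.2],0],[[0.418,-0.207,0.2],0],[[0.418,-0.207,0.21],0],[[0.418,-0.207,0.21],0]], "gripper": 0, "newtons": 30}}

```text
clock: 2.63
tool_pos: [0.4488, -0.3409, 0.1015]
eef_rot: [0.986, 0.166, -0.002, -0.001]
contact_force: [0.5, -0.7, 0.7]
opening: 0.003
```

Run:
```python
from h import *
np.set_printoptions(precision=4,suppress=True)
s=get_state();print(s['clock'],s['opening'],s['tool_pos'],tool((.4503,-.341,.063)))
im=snapshot("side");cv2.imwrite("pics/s1.png",cv2.resize(im[130:250,340:500,::-1],None,fx=5,fy=5))
```

```text
2.6333 0.002819239379494224 [ 0.4488 -0.3409  0.1015] [0.002  0.0009 0.022 ]
```

View pics/s1.png

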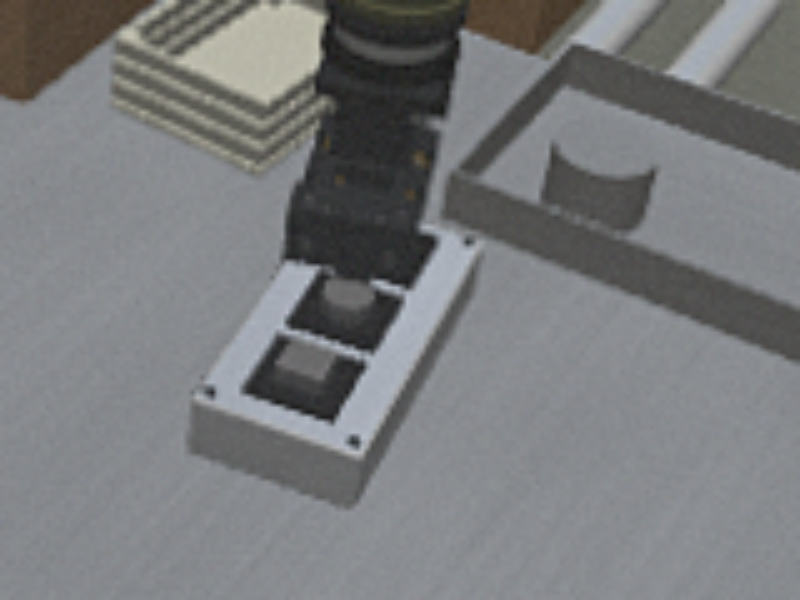

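Emit:
{"name": "jog_arm", "arguments": {"rows": [[[0.002,0,0.018],0],[[0.002,0,0.022],0],[[0.002,0,0.026],0],[[0.002,0,0.029],0],[[0.002,0,0.03],0],[[0.002,0,0.03],0]]}}

```text
clock: 3.18
tool_pos: [0.4526, -0.341, 0.0818]
eef_rot: [0.986, 0.166, 0.001, 0.001]
contact_force: [0.9, -1.3, 2.9]
opening: 0.008
```

Emit:
{"name": "jog_arm", "arguments": {"rows": [[[0,0,0.003],0],[[0,0,0.005],0],[[0,0,0.006],0],[[0,0,0.006],0],[[0,0,0.006],0]]}}

```text
clock: 3.6
tool_pos: [0.4527, -0.341, 0.0795]
eef_rot: [0.986, 0.166, 0.001, 0.002]
contact_force: [-2.2, 2.1, 27.7]
opening: 0.002
```

Emit:
{"name": "jog_arm", "arguments": {"rows": [[[0,0,-0.03],0],[[0,0,-0.03],0],[[0.016,-0.09,-0.03],0],[[0.016,-0.09,-0.03],0],[[0.016,-0.09,-0.03],0],[[0.016,-0.09,-0.03],0],[[0.016,-0.09,-0.012],0],[[0.016,-0.09,-0.008],0],[[0.016,-0.09,-0.004],0],[[0.016,-0.09,-0.001],0],[[0.016,-0.09,-0.001],0],[[0.016,-0.09,-0.001],0]]}}

```text
clock: 4.6
tool_pos: [0.4416, -0.2736, 0.0795]
eef_rot: [0.986, 0.166, 0.001, 0.001]
contact_force: [-2.7, 3.3, 26.5]
opening: 0.003
```

Emit:
{"name": "jog_arm", "arguments": {"rows": [[[0,0,-0.035],0],[[0,0,-0.035],0],[[-0.0355,0.178,-0.035],0],[[-0.0355,0.178,-0.035],0],[[-0.0355,0.178,-0.035],0],[[-0.0355,0.178,-0.035],0],[[-0.0355,0.178,-0.035],0],[[-0.0355,0.178,-0.012],0],[[-0.0355,0.178,-0.008],0],[[-0.0355,0.178,-0.004],0],[[-0.0355,0.178,0],0],[[-0.0355,0.178,0],0],[[-0.0355,0.178,0],0]]}}

```text
clock: 5.68
tool_pos: [0.459, -0.4065, 0.0797]
eef_rot: [0.986, 0.167, -0.001, -0.0]
contact_force: [-4.3, 3.7, 20.3]
opening: 0.005
```

Run:
```python
from h import *
im=snapshot("side");cv2.imwrite("pics/s2.png",cv2.resize(im[130:250,340:500,::-1],None,fx=5,fy=5))
```

```text
(no output)
```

View pics/s2.png

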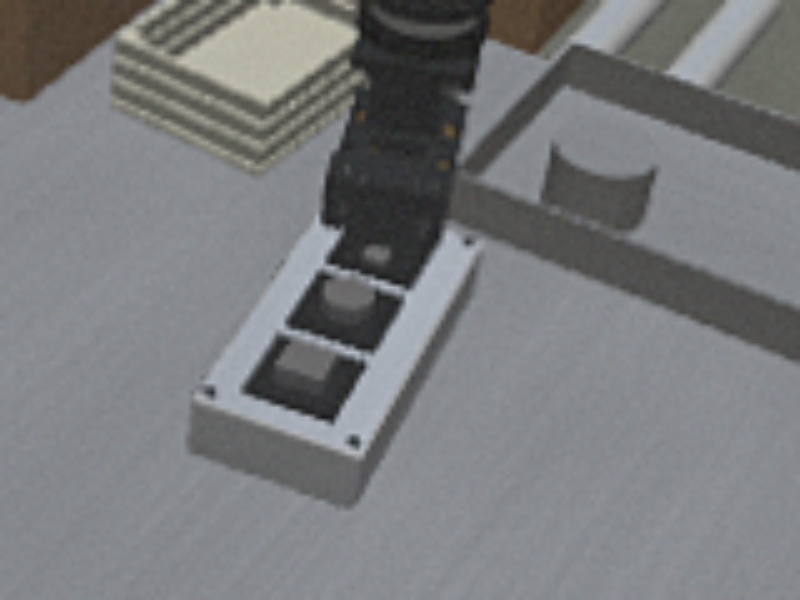

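Emit:
{"name": "jog_arm", "arguments": {"rows": [[[0,0,-0.327],0],[[0,0,-0.327],0],[[0,0,-0.327],0],[[0,0,-0.327],0],[[0,0,-0.327],0],[[0.37,-0.533,-0.327],-0.618],[[0.37,-0.533,-0.327],-0.618],[[0.37,-0.533,-0.327],-0.618],[[0.37,-0.533,-0.327],-0.618],[[0.37,-0.533,-0.327],-0.618],[[0.37,-0.533,-0.327],-0.618],[[0.37,-0.533,-0.327],-0.618],[[0.37,-0.533,-0.327],-0.618],[[0.37,-0.533,-0.327],-0.618],[[0.37,-0.533,-0.327],-0.618],[[0.37,-0.533,-0.327],-0.618],[[0.37,-0.533,-0.327],-0.618],[[0.37,-0.533,-0.327],-0.618],[[0.37,-0.533,-0.327],-0.618],[[0.37,-0.533,-0.327],-0.618]], "gripper": 65}}

```text
clock: 7.4
tool_pos: [0.5896, 0.0607, 0.3218]
eef_rot: [0.707, 0.707, -0.001, 0.0]
contact_force: [0.6, 0.1, 0.4]
opening: 0.738
```

Run:
```python
from h import *
np.set_printoptions(precision=4,suppress=True)
s=get_state();print(s['clock'],s['opening'],s['tool_pos'],s['q'],R.from_quat(s['eef_rot']).as_matrix(),tool((.59,.0625,.2350),.003))
for c in("side","top"):
    im=snapshot(c);cv2.imwrite(f"pics/{c}3.png",im[:,:,::-1])
im=np.vstack([cv2.resize(cv2.imread("pics/side3.png")[110:250,200:420],None,fx=2.6,fy=2.6),cv2.resize(cv2.imread("pics/top3.png")[130:210,200:420],None,fx=2.6,fy=2.6)])
cv2.imwrite("pics/c3.png",im)
```

```text
7.4 0.7381537453650034 [0.5896 0.0607 0.3218] [ 0.1216  0.6155 -0.5313  1.5762  0.3462  1.0471 -0.5045] [[-0.0004  1.     -0.0016]
 [ 1.      0.0004 -0.002 ]
 [-0.002  -0.0016 -1.    ]] [0.0026 0.0008 0.1118]
```

View pics/c3.png

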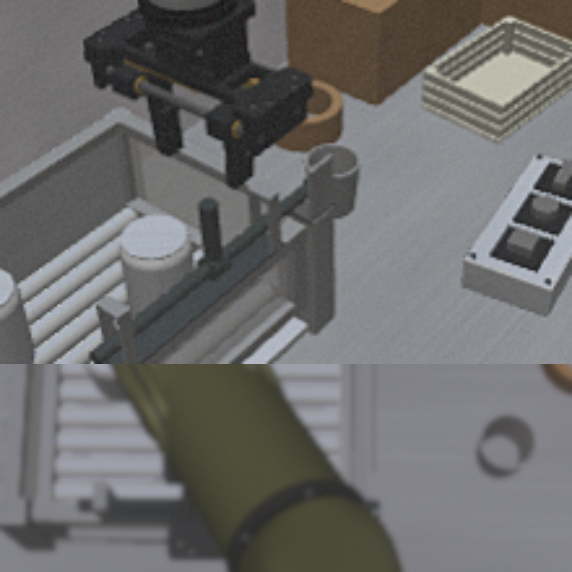

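Emit:
{"name": "jog_arm", "arguments": {"rows": [[[0.002,0.001,0.05],0],[[0.002,0.001,0.08],0],[[0.002,0.001,0.1],0],[[0.002,0.001,0.11],0],[[0.002,0.001,0.11],0],[[0.002,0.001,0.11],0]]}}

```text
clock: 8.0
tool_pos: [0.5915, 0.0622, 0.2401]
eef_rot: [0.708, 0.707, 0.0, 0.0]
contact_force: [-1.0, -0.1, -0.0]
opening: 0.735
```

Emit:
{"name": "jog_arm", "arguments": {"rows": [[[0,0,0],0],[[0,0,0],0],[[0,0,0],0],[[0,0,0],0],[[0,0,0],0],[[0,0,0],0],[[0,0,0],0],[[0,0,0],0]], "gripper": 0, "newtons": 35}}

```text
clock: 8.67
tool_pos: [0.5881, 0.0629, 0.2395]
eef_rot: [0.707, 0.707, -0.003, -0.002]
contact_force: [-8.1, -0.8, 5.5]
opening: 0.191
```

Run:
```python
from h import *
np.set_printoptions(precision=4,suppress=True)
s=get_state();print(s['clock'],s['opening']*88.1,s['tool_pos'],s['contact_force'])
im=snapshot("side");cv2.imwrite("pics/s4.png",cv2.resize(im[110:280,190:380,::-1],None,fx=3.5,fy=3.5))
```

```text
8.6667 16.847002338697653 [0.5881 0.0629 0.2395] [-8.1225 -0.8014  5.5003]
```

View pics/s4.png

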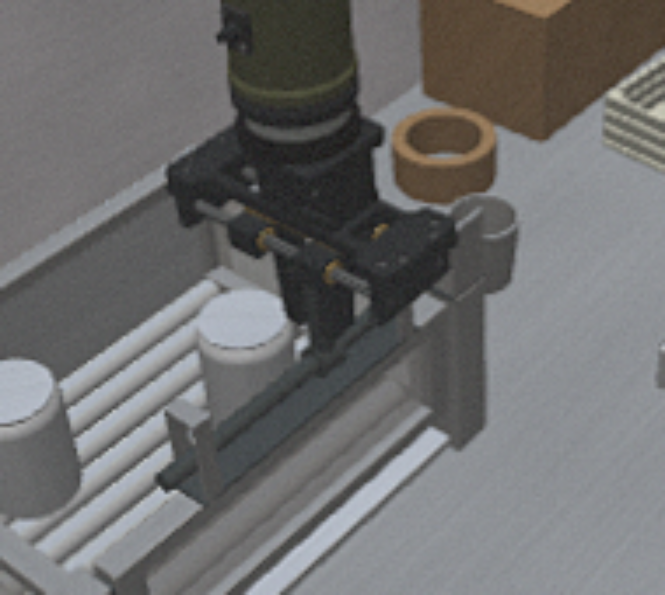

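Emit:
{"name": "jog_arm", "arguments": {"rows": [[[0,-0.004,-0.008],0],[[0,-0.004,-0.016],0],[[0,-0.004,-0.024],0],[[0,-0.004,-0.026],0],[[0,-0.004,-0.026],0],[[0,-0.004,-0.026],0]]}}

```text
clock: 9.22
tool_pos: [0.588, 0.0629, 0.2592]
eef_rot: [0.707, 0.707, -0.0, -0.0]
contact_force: [-0.9, 0.0, -2.9]
opening: 0.195
```

Emit:
{"name": "jog_arm", "arguments": {"rows": [[[0.01,0,0],0],[[0.02,0,0],0],[[0.03,0,0],0],[[0.04,0,0],0],[[0.05,0,0],0],[[0.058,0,0],0],[[0.06,0,0],0],[[0.06,0,0],0],[[0.06,0,0],0]]}}

```text
clock: 9.97
tool_pos: [0.5885, 0.1089, 0.2594]
eef_rot: [0.707, 0.707, 0.001, -0.0]
contact_force: [1.0, 0.6, -2.2]
opening: 0.193
```

Run:
```python
from h import *
np.set_printoptions(precision=4,suppress=True)
s=get_state();print(s['clock'],s['opening']*88.1,s['tool_pos'],s['contact_force'])
im=snapshot("side");cv2.imwrite("pics/s5.png",cv2.resize(im[110:280,190:380,::-1],None,fx=3.5,fy=3.5))
```

```text
9.9667 17.020796308431322 [0.5885 0.1089 0.2594] [ 1.0192  0.5926 -2.1985]
```

View pics/s5.png

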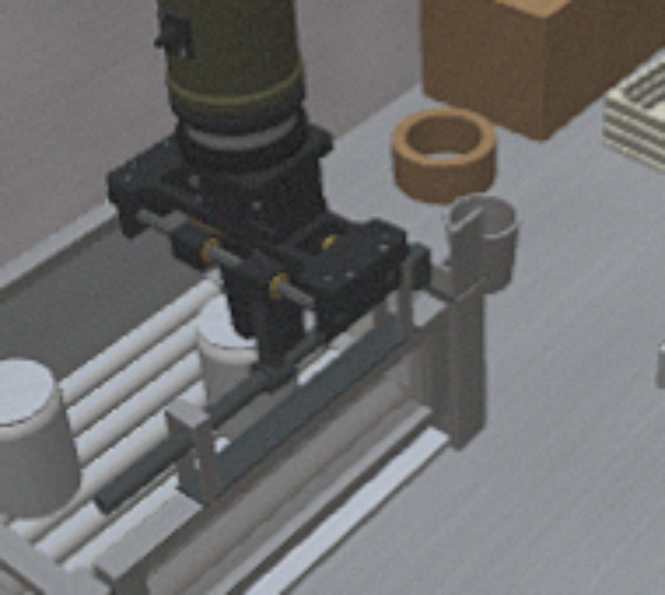

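Emit:
{"name": "jog_arm", "arguments": {"rows": [[[0,-0.008,0],0.02],[[0.0005,-0.016,0],0.04],[[0.0015,-0.025,0],0.06],[[0.003,-0.034,0],0.083],[[0.0045,-0.042,0],0.103],[[0.0065,-0.051,0],0.125],[[0.009,-0.06,0],0.147],[[0.011,-0.067,0],0.165],[[0.011,-0.067,0],0.165],[[0.011,-0.067,0],0.165],[[0.011,-0.067,0],0.165],[[0.011,-0.067,0],0.165],[[0.011,-0.067,0],0.165]]}}

```text
clock: 11.1
tool_pos: [0.5388, 0.116, 0.2593]
eef_rot: [0.814, 0.581, 0.001, 0.0]
contact_force: [2.9, 0.3, -2.1]
opening: 0.195
```

Run:
```python
from h import *
np.set_printoptions(precision=4,suppress=True)
s=get_state();print(s['clock'],s['opening']*88.1,s['tool_pos'],s['contact_force'])
for c in("side","top"):
    im=snapshot(c);cv2.imwrite(f"pics/{c}6.png",im[:,:,::-1])
    print(c,[(round(d['p'],2),d['pixel']) for d in mark_of("gate_edge",c)[:3]])
cv2.imwrite("pics/c6.png",np.vstack([cv2.resize(cv2.imread("pics/side6.png")[110:330,190:460],None,fx=1.6,fy=1.6),cv2.resize(cv2.imread("pics/top6.png")[110:260,190:460],None,fx=1.6,fy=1.6)]))
print(get_state()['tool_pos'])
```

```text
11.1 17.202673766898567 [0.5388 0.116  0.2593] [ 2.9042  0.2775 -2.1298]
side [(0.91, [215.5, 344.5])]
top [(0.85, [225.1, 325.0])]
[0.5384 0.1161 0.2593]
```

View pics/c6.png

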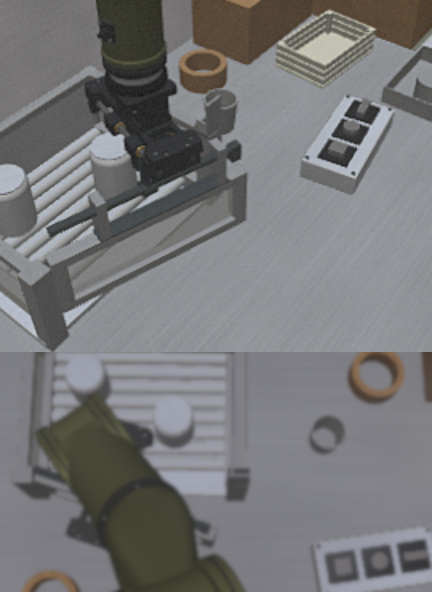

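Run:
```python
from h import *
e,_=tri((325,225.1),(344.5,215.5));e2=atz("top",325,225.1,.16);h=np.array([.588,.264])
for p in(e,e2):print(p,np.arctan2(h[0]-p[0],h[1]-p[1]))
s=get_state();k=s['tool_pos'][:2];print(np.linalg.norm(h-k),np.arctan2(h[0]-k[0],h[1]-k[1]),np.abs(s['qd']).max(),s['opening'])
```

```text
[ 0.48274114 -0.04253883  0.15727787] 0.3307638468131946
[ 0.4838698  -0.04169859  0.16      ] 0.3283033736857598
0.15597546239163623 0.32352644897137517 0.002782952006447414 0.19323659597751205
```

Camera and arm geometry both put the gate at about 0.33 rad. The bolt is drawn about 45 mm, and everything is still, so I'm handing in.

```bash
python3 -c "
from plant import *
print(workorder.finish_job()); s=get_state(); print(s['clock'],s['tool_pos'],s['opening'])"
```

```text
the job is handed in; nothing more can be done
None
the job is handed in; nothing more can be done
```

I pressed the round, square and bar keys in that order, then lifted and drew the bolt, and pulled the gate ajar. I handed the job in while still holding the knob; it reports no verdict.

- **Keys:** each one bottomed out with 20–28 N on the wrist. All three looked up again in the later pictures.
- **Bolt:** I lifted it about 20 mm and drew it about 46 mm, and the picture showed it clear of the keeper. At the end the hinge-to-knob distance still matched that draw.
- **Gate:** the camera put it at 0.33 rad and the arm's position at 0.32 rad, about 10 cm at the free edge. The arm was still.
- **Grip:** the fingers stayed at 17 mm on the 18 mm knob, set to 35 N. The wrist measured about 3 N of pull from the gate, less than the 4 N expected.
- **Bystanders:** the cup and front can look unmoved. The tape roll was mostly out of the last crops I viewed, but the arm never worked near it.
- **Disagreements:** the networks mislabelled the keys, so I located them from the pictures myself. Some network marks for the cup, can and first gate edge differed by several millimetres to a few centimetres between cameras, and I didn't use those.

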